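Tuck the keyboard into its bay behind the monitor post

TASK

Clear the bench by tucking the compact keyboard into the bay between the mini computer and the lamp supply, behind the monitor post, with its long back edge flat against the power trunking. Push it along the bench with the fingertips only, never lifting or tipping it: work one end in past the post at an angle, then swing the other end in. Leave the cup, the spray bottle and the mouse where they are.

Things in the scene. Friction and masses are not known exactly. Their poses are not given: they have to be found in the camera images.
- keyboard: Loose compact keyboard, dark keys, grey case, about 0.6 kg (2 to 8 N to slide it). Case 296 mm long (its y), 104 mm deep (x), 24 mm high with upright sides; key tops at 33 mm. Origin: centre of its underside; +x points to its long back edge. It starts before the bay's mouth, within 15 degrees of parallel to the trunking, shifted away from the post's side; neither way can it go straight in.
- back_left (a point): The keyboard's back corner at its +y end, 12 mm above its underside, at (52, 148, 12) mm in the keyboard's frame.
- back_right (a point): The keyboard's back corner at its -y end, 12 mm above its underside, at (52, -148, 12) mm in the keyboard's frame.
- trunking: Fixed aluminium power trunking, sockets on top, lying across the bench: the back of the bay. 960 mm long (its y), 60 mm deep (x), 50 mm high (56 mm over the switches). Origin: centre of its underside; its front face, towards the robot, is the plane x = -30 mm of its frame. Turned by up to 6 degrees.
- computer: Fixed black mini computer, 112 mm deep (x), 117 mm wide (y), 50 mm high, origin at the centre of its underside, parallel to the trunking. It stands close in front of the trunking, on its +y half, and is one side wall of the bay.
- supply: Fixed white lamp supply box, 112 mm deep (x), 150 mm wide (y), 90 mm high, origin at the centre of its underside, parallel to the trunking and close in front of it, on its -y half: the other side wall. The clear bay between the two boxes is 360 to 376 mm wide.
- post: Fixed upright round monitor post, 40 mm diameter (45 mm collar near the top), 162 mm high; origin: centre of its foot. It stands in the bay's mouth, axis 170 mm before the trunking's front face and 100 mm to the +y or -y side of its middle (varies). The keyboard passes only at an angle, between post and farther box, post-side end first; behind the post 150 mm are clear.
- cup: Paper drinks cup with lid and straw, 87 mm diameter, 134 mm high (straw to 190 mm), beyond the computer to the +y side. Origin at the centre of its underside. Bystander.
- spray: White spray bottle, 84 mm diameter, 218 mm high, beyond the lamp supply to the -y side. Origin at the centre of its underside. Bystander.
- mouse: Black computer mouse, 105 x 60 x 34 mm, nearer the robot than the cup, on the +y side. Origin at the centre of its underside. Bystander.

How it is judged:
By the outcome, as a careful person would: the job done as asked, in the order asked, and still so for the second after the job is handed in, with the robot touching nothing.
It also fails if it takes over 72 s, if anything falls off the work surface, if the arm or the gripper's body presses on something with over 40 N, if the wrist force passes 120 N, or if a joint passes its speed limit or range.

ROBOT

A 6-joint arm with a two-finger parallel gripper is mounted at the origin on the work surface. World frame = base frame: x ahead of the robot, y to its left, z up, the work surface at z = 0. Lengths are in m, angles in degrees, forces in N, time in s.
With the tool pointing down it reaches from about 0.325 to 1 m from the base axis. Payload 5.1 kg.
Tool frame: the origin (TCP) lies midway between the tips of the shut fingers; the grasp point (between the pads) lies 19 mm behind it; z points along the fingers, y is the line along which they close (so a half turn about z gives the same grasp; the last joint's range is limited). The gripper opens to 85 mm and grips with 20 to 120 N. Pads are 22 mm wide; open, the fingers measure 114 mm over their backs; the gripper's body (76 mm by 85 mm) begins 54 mm behind the grasp point. The pads swing forward as they close: fully open they stand 13 mm farther back than shut.
Start: joints at [-71.425, 7.093, 94.555, -0, 78.352, -4.733], TCP at [0.257, -0.597, 0.231] pointing down, gripper open.
Joint ranges: [-149.61, 149.61], [-58.7, 133.49], [1.44, 155.28], [-77.14, 257.14], [18.33, 153.61], [-166.67, 166.67]. Speed limits (degrees/s): [147.25, 147.25, 180, 180, 180, 180].

INTERFACE

Orientations are given as [roll, pitch, yaw] about the fixed x, y, z axes, in that order (R = Rz(yaw) Ry(pitch) Rx(roll)).
In Python, from workcell import env gives the robot as it stands.
- The arm moves only by the tool drive_tool, never from a script. Its argument "moves" is a list of rows, each an object of numbers: "dx", "dy", "dz": the shift along the tool's x, y, z in mm; "ax", "ay", "az": the turn, a rotation vector about the tool's x, y, z in rad; "jaw": the opening, from 0 (shut) to 1 (fully open). A call has 1 to 10 rows; each row is the pose to reach, as a shift and turn from the pose commanded when the call began, along the tool's axes at that moment; what a row does not reach only later rows make up. A row lasts 1/8 s, in which the tool goes at most 62.5 mm and 10.7 degrees, less where a joint would pass 70% of its speed; a pose out of reach is approached as far as the arm can. A call with a gripper value outside its range is refused whole. The fingers move at their own pace and stop on an object; "force" is the grip in N (left out, the last holds). Time passes only in rows, so rows that repeat a pose let the fingers close. It gives the time, the measured TCP pose, the force, the opening and the grip force at its end, in the units of the state.
- env.sense(): the state, without advancing time (a new reading comes with each control period).
- env.grab_frame(name): name is "side" or "top" or "wrist"; returns (picture, depth): 420x560x3 uint8, blue, green, red; 420x560 float32, m along the optical axis (not along the pixel's ray), 0 where there is no reading.
- env.get_calibration(name): a dict with "mtx" (3x3 intrinsics, pixels), "k1" (the pictures are not rectified: a ray, as slopes to the right and down, at radius r is drawn at 1 + k1 r^2 times it, then the intrinsics apply), "rvec" (rotation vector, rad) and "tvec" (3), from world to camera coordinates, as OpenCV has them. Camera axes: x right, y down, z forward; pixel columns grow to the right and rows downward; lengths in m; the calibration is good to about 2 mm. A picture is of the moment at which its call begins: read the wrist's pose just before it. get_calibration takes no time and is no camera call; for the wrist camera it gives the pose at the moment of the call.
- env.hand_in(): hands the job in; it is judged then, once.
The state is a dict: "time": time; "qpos": joint angles; "qvel": joint speeds; "joint_torque": joint torques, N m; "tcp_pos": TCP position; "orientation": TCP orientation; "contact_force": force on the tool from outside, world axes, zero at the start; "wrist_torque": the same for the moment, N m; "width": opening from 0.0 (shut) to 1.0 (fully open); "gripper_force": force on a finger pad.
Only numpy, scipy, OpenCV 4.12 (cv2) and the standard library are available. Lean on these libraries where they do the work, as an engineer would, in place of code of your own. Each camera call takes 0.05 s, during which the arm holds its last target. There are 200 camera calls.

## Working session

There is one attempt and no reset: what is moved stays moved. The work goes in short steps, Python scripts to look and compute and a tool call to move; the robot and the scene stay as the last step left them, time stands still between calls to the robot, and variables do not carry over. Pictures are saved under pics/ and viewed, at most 10 in all, crops included, and the job is handed in when it is done.

Besides the shell and the picture viewer there is one more tool, called after "Request:" as name([rows], argument=value, ...), one row to a line, values as JSON. drive_tool: Moves the arm, as the interface text tells. Its arguments: {"type":"object","properties":{"moves":{"type":"array","items":{"type":"object","properties":{"dx":{"type":"number"},"dy":{"type":"number"},"dz":{"type":"number"},"ax":{"type":"number"},"ay":{"type":"number"},"az":{"type":"number"},"jaw":{"type":"number"}}}},"force":{"type":"number"}},"required":["moves"]}

```bash
ls; mkdir -p pics
cat > h.py <<'E'
import numpy as np, cv2
from workcell import env
def pts(name):
    c=env.get_calibration(name); im,d=env.grab_frame(name)
    K=np.array(c["mtx"]);k1=c["k1"]
    R=cv2.Rodrigues(np.array(c["rvec"],float))[0];t=np.array(c["tvec"],float).ravel()
    v,u=np.mgrid[:420,:560].astype(float)
    P=cv2.undistortPoints(np.stack([u.ravel(),v.ravel()],1)[:,None],K,np.array([k1,0,0,0,0.]))[:,0]
    ray=np.c_[P,np.ones(len(P))]
    W=(ray*d.reshape(-1,1)-t)@R
    W[d.ravel()==0]=np.nan
    return im,d,W.reshape(420,560,3),(ray@R).reshape(420,560,3),-R.T@t
E
python3 - <<'E'
from h import *
print(env.sense())
for n in("top","side"):
    im,d,W,_,C=pts(n); cv2.imwrite(f"pics/{n}0.png",im); print(n,C,(d>0).mean()); np.savez(f"{n}0.npz",im=im,W=W)
E
```

```text
pics
{'time': 0.0, 'qpos': array([-7.14255997e+01,  7.13499448e+00,  9.46338426e+01,  1.99612979e-03,
        7.83517989e+01, -4.73092053e+00]), 'qvel': array([-0.04858486, -0.03875007,  0.07439994,  0.12398453,  0.02040403,
        0.05082094]), 'joint_torque': array([ 7.00033088e-04, -4.23604918e+01, -3.65452480e+01,  4.56177168e-05,
        6.97502168e-03, -1.59199595e-05]), 'tcp_pos': array([ 0.25696537, -0.59638774,  0.23003856]), 'orientation': array([-1.79879936e+02, -1.18971121e-02,  2.33049032e+01]), 'contact_force': array([ 0.49543195, -0.42113063,  0.41785405]), 'wrist_torque': array([0.0118173 , 0.04471182, 0.0155828 ]), 'gripper_force': 0.0, 'width': 0.9966612518891007}
top [0.45097393 0.02011933 1.31500711] 0.9960374149659864
side [0.09639658 0.92859109 0.82575219] 0.9961479591836735
```

View pics/top0.png

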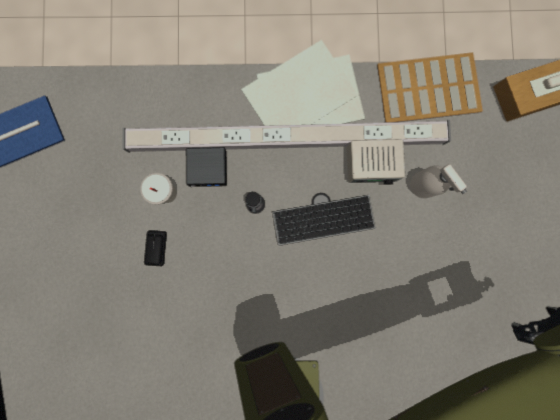

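Run:
```python
from h import *
f=np.load("top0.npz");W=f["W"];im=f["im"]
z=W[...,2]
hsv=cv2.cvtColor(im,cv2.COLOR_BGR2HSV)
m=(np.nan_to_num(z)>0.012).astype(np.uint8)
n,l,s,c=cv2.connectedComponentsWithStats(m)
for i in range(1,n):
    if s[i,4]<150: continue
    q=W[l==i]; top=np.percentile(q[:,2],90)
    r=cv2.minAreaRect((q[:,:2]*1000).astype(np.float32))
    print(i,s[i],"ztop %.3f"%top,"rect",np.round(r[0]),np.round(r[1]),round(r[2],1), im[l==i].mean(0).round())
```

```text
8 [ 378   54  103   67 2495] ztop 0.017 rect [ 918. -469.] [192. 297.] 5.8 [113. 139. 153.]
27 [ 495   60   65   61 2601] ztop 0.086 rect [ 887. -762.] [120. 169.] 16.7 [ 74. 110. 134.]
94 [   0   95   63   72 2913] ztop 0.024 rect [801. 774.] [156. 202.] 22.1 [113.  82.  62.]
156 [  122   119   329    68 10934] ztop 0.091 rect [706. -25.] [206. 975.] 2.0 [141. 150. 152.]
167 [ 411  164   56   34 1283] ztop 0.219 rect [ 604. -431.] [97. 64.] 22.7 [107. 114. 118.]
168 [140 173  36  32 863] ztop 0.138 rect [603. 343.] [86. 85.] 81.2 [164. 173. 171.]
169 [245 191  17  22 254] ztop 0.165 rect [561.  78.] [41. 49.] 56.7 [49. 49. 50.]
170 [ 272  195  103   51 3430] ztop 0.037 rect [ 513. -128.] [104. 296.] 8.9 [52. 52. 52.]
171 [144 230  23  36 699] ztop 0.037 rect [439. 376.] [ 60. 104.] 86.5 [33. 33. 34.]
177 [ 388  306  172  114 8682] ztop 0.632 rect [ 206. -407.] [ 93. 501.] 18.3 [37. 59. 59.]
178 [ 234  342   95   78 5432] ztop 0.659 rect [142. -28.] [270. 142.] 55.1 [26. 35. 37.]
```

The top view shows the trunking across at rows 125–148. The computer is at (206,167), the supply at (378,160), the post at (255,202) on the +y side, and the keyboard at (323,219) in front of the supply. Next I'll get precise bay geometry.

```bash
cat >> h.py <<'E'
def rect(W,m):
    q=W[m][:,:2]*1000; q=q[np.isfinite(q).all(1)]
    r=cv2.minAreaRect(q.astype(np.float32)); return np.round(cv2.boxPoints(r),1),np.round(r[1],1),round(r[2],2)
E
python3 - <<'E'
from h import *
f=np.load("top0.npz");W=f["W"];x,y,z=np.nan_to_num(W).transpose(2,0,1)
v,u=np.mgrid[:420,:560]
def big(m):
    n,l,s,c=cv2.connectedComponentsWithStats(m.astype(np.uint8)); return l==1+s[1:,4].argmax()
tr=big((z>.044)&(z<.062)&(x>.6)&(y<.44)&(y>-.48)&(u>228)|(z>.044)&(z<.062)&(v<147)&(v>120)&(u<228)&(u>120))
# front edge of trunking: per column min x within bay columns
e=[]
for c in range(235,345):
    k=tr[:,c]; 
    if k.any(): r=np.where(k)[0].max(); e.append(W[r,c,:2]*1000)
e=np.array(e); p=np.polyfit(e[:,1],e[:,0],1); print("trunk front x=a*y+b",p,np.degrees(np.arctan(p[0])),np.std(e[:,0]-np.polyval(p,e[:,1])))
print("trunk",rect(W,tr))
print("supply",rect(W,big((z>.08)&(z<.1)&(x>.55)&(u>340)&(u<410))))
print("comp",rect(W,big((z>.042)&(z<.056)&(u>180)&(u<228)&(v>148)&(v<190))))
print("post",rect(W,big((z>.15)&(z<.18)&(u>235)&(u<270))))
print("kb",rect(W,big((z>.017)&(z<.042)&(u>265)&(u<380)&(v>190)&(v<250))))
f=np.load("side0.npz");W=f["W"];x,y,z=np.nan_to_num(W).transpose(2,0,1)
print("side kb",rect(W,big((z>.017)&(z<.042)&(x>.4)&(x<.6)&(y>-.33)&(y<.04))))
print("side post",rect(W,big((z>.155)&(z<.18)&(x>.5)&(x<.62)&(y>.03)&(y<.13))))
E
```

```text
trunk front x=a*y+b [-9.28471130e-03  7.37714591e+02] -0.5319594859970305 0.9497765007461811
trunk (array([[ 734.8,  149. ],
       [ 739.4, -480.2],
       [ 801.3, -479.7],
       [ 796.7,  149.5]], dtype=float32), array([ 61.9, 629.2]), 0.42)
supply (array([[ 624. , -356.7],
       [ 737.9, -357.3],
       [ 738.6, -204.1],
       [ 624.6, -203.6]], dtype=float32), array([153.1, 113.9]), 89.74)
comp (array([[620.6, 161.3],
       [727.7, 161.2],
       [727.9, 276.8],
       [620.8, 276.9]], dtype=float32), array([115.6, 107.2]), 89.9)
post (array([[539.3,  74.3],
       [568.3,  49.3],
       [593.1,  78. ],
       [564.1, 103. ]], dtype=float32), array([37.9, 38.3]), 49.18)
kb (array([[ 438.4,   10.6],
       [ 484.4, -281.8],
       [ 587.2, -265.7],
       [ 541.2,   26.7]], dtype=float32), array([104., 296.]), 8.94)
side kb (array([[ 434.7,   13.2],
       [ 482.8, -283.1],
       [ 586.4, -266.2],
       [ 538.3,   30. ]], dtype=float32), array([104.9, 300.1]), 9.22)
side post (array([[539.4,  64.2],
       [576.9,  53.3],
       [587.7,  90.4],
       [550.2, 101.3]], dtype=float32), array([38.7, 39.1]), 73.72)
```

View pics/side0.png

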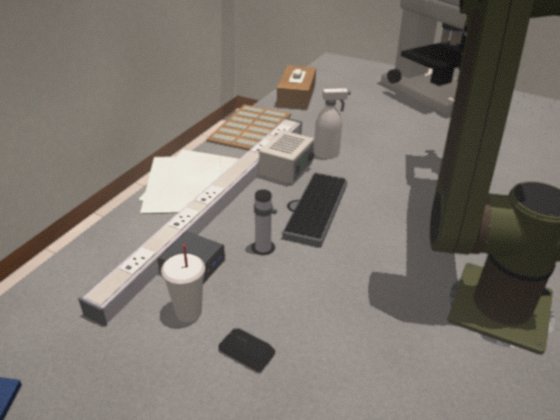

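The side view confirms it: post foot at (263,247), keyboard to its right, cup, mouse and spray clear of the route. In the world frame (mm):

| Item | Measurement |
|---|---|
| Trunking front | x ≈ 737 |
| Bay | y from −204 to 161 |
| Post | (566, 77) |
| Keyboard | centre (513, −128), yaw +9° |

The plan has three steps:
1. Rotate the keyboard to about −45° by pushing its +y front end.
2. Push it along its axis, past the post.
3. Swing the −y end in.

```bash
cat >> h.py <<'E'
import json
def plan(T):
    "T: rows of x,y,z(mm),yaw(deg) -> tool-relative rows from the present pose"
    s=env.sense(); p=np.array(s["tcp_pos"])*1000; y0=s["orientation"][2]; c,n=np.cos(np.radians(y0)),np.sin(np.radians(y0))
    print("t %.1f at"%s["time"],p.round(1),round(y0,1),"F",np.round(s["contact_force"],1),"w %.2f"%s["width"])
    o=[]
    for x,y,z,w in T:
        d=np.array([x,y,z])-p
        o.append(dict(dx=round(c*d[0]+n*d[1]),dy=round(n*d[0]-c*d[1]),dz=round(-d[2]),az=round(float(np.radians(y0-w)),2)))
    print(json.dumps(o).replace(" ",""))
def kb():
    "keyboard centre (mm), yaw, from the top view"
    im,d,W,_,_=pts("top"); x,y,z=np.nan_to_num(W).transpose(2,0,1)
    m=((z>.017)&(z<.042)&(x>.36)&(x<.731)&(y>-.40)&(y<.16)).astype(np.uint8)
    n,l,s,c=cv2.connectedComponentsWithStats(m); q=l==1+s[1:,4].argmax()
    r=cv2.minAreaRect((W[q][:,:2]*1000).astype(np.float32)); b=cv2.boxPoints(r)
    e=max([b[1]-b[0],b[2]-b[1]],key=np.linalg.norm); e=e if e[1]>0 else -e
    t=np.degrees(np.arctan2(-e[0],e[1])); print("kb C",np.round(r[0],1),"size",np.round(sorted(r[1]),1),"yaw %.1f"%t,"px",q.sum())
    return im,np.array(r[0]),t
def fr(C,t,a,b):
    t=np.radians(t);return np.array(C)+a*np.array([np.cos(t),np.sin(t)])+b*np.array([-np.sin(t),np.cos(t)])
E
python3 - <<'E'
from h import *
C,t=(512.8,-127.6),9
a=fr(C,t,-52-14.5-25,122)
print(a)
plan([(*a,120,99),(*a,10,99)])
E
```

```text
[403.3415121 -21.415776 ]
t 0.1 at [ 257.  -596.4  230.2] 23.3 F [-0.  -0.1 -0.5] w 1.00
[{"dx":362,"dy":-470,"dz":110,"az":-1.32},{"dx":362,"dy":-470,"dz":220,"az":-1.32}]
```

Request:
drive_tool([
  {"dx": 60,"dy": -80,"dz": 20,"az": -0.13,"jaw": 0},
  {"dx": 110,"dy": -140,"dz": 40,"az": -0.3},
  {"dx": 150,"dy": -190,"dz": 50,"az": -0.45},
  {"dx": 190,"dy": -245,"dz": 60,"az": -0.6},
  {"dx": 230,"dy": -300,"dz": 80,"az": -0.75},
  {"dx": 270,"dy": -350,"dz": 100,"az": -0.9},
  {"dx": 310,"dy": -400,"dz": 110,"az": -1.05},
  {"dx": 350,"dy": -450,"dz": 110,"az": -1.2},
  {"dx": 362,"dy": -470,"dz": 110,"az": -1.32},
  {"dx": 362,"dy": -470,"dz": 130,"az": -1.32},
], force=20)

```text
schema error: expected keys dx, dy, dz, ax, ay, az, jaw
```

Run:
```python
from h import *
C,t=(512.8,-127.6),9
a=fr(C,t,-52-14.5-25,122)
K=fr(C,t,0,-55); r=fr(C,t,-52-12,122)-K
L=[(*a,60,99),(*a,10,99),(*(K+r),10,99)]
for i in range(1,10):
    g=np.radians(-2.7*i); R=np.array([[np.cos(g),-np.sin(g)],[np.sin(g),np.cos(g)]])
    L.append((*(K+R@r),10,99-2.7*i))
plan(L)
```

```text
t 0.1 at [ 257.  -596.4  230.2] 23.3 F [-0.  -0.1 -0.5] w 1.00
[{"dx":362,"dy":-470,"dz":170,"az":-1.32},{"dx":362,"dy":-470,"dz":220,"az":-1.32},{"dx":389,"dy":-463,"dz":220,"az":-1.32},{"dx":397,"dy":-464,"dz":220,"az":-1.27},{"dx":406,"dy":-464,"dz":220,"az":-1.23},{"dx":415,"dy":-464,"dz":220,"az":-1.18},{"dx":424,"dy":-464,"dz":220,"az":-1.13},{"dx":433,"dy":-462,"dz":220,"az":-1.09},{"dx":442,"dy":-461,"dz":220,"az":-1.04},{"dx":450,"dy":-459,"dz":220,"az":-0.99},{"dx":459,"dy":-457,"dz":220,"az":-0.94},{"dx":467,"dy":-454,"dz":220,"az":-0.9}]
```

All keys are needed in each row.

Request:
drive_tool([
  {"dx": 60,"dy": -80,"dz": 20,"ax": 0,"ay": 0,"az": -0.13,"jaw": 0},
  {"dx": 110,"dy": -140,"dz": 40,"ax": 0,"ay": 0,"az": -0.3,"jaw": 0},
  {"dx": 150,"dy": -190,"dz": 50,"ax": 0,"ay": 0,"az": -0.45,"jaw": 0},
  {"dx": 190,"dy": -245,"dz": 60,"ax": 0,"ay": 0,"az": -0.6,"jaw": 0},
  {"dx": 230,"dy": -300,"dz": 80,"ax": 0,"ay": 0,"az": -0.75,"jaw": 0},
  {"dx": 270,"dy": -350,"dz": 100,"ax": 0,"ay": 0,"az": -0.9,"jaw": 0},
  {"dx": 310,"dy": -400,"dz": 110,"ax": 0,"ay": 0,"az": -1.05,"jaw": 0},
  {"dx": 350,"dy": -450,"dz": 110,"ax": 0,"ay": 0,"az": -1.2,"jaw": 0},
  {"dx": 362,"dy": -470,"dz": 110,"ax": 0,"ay": 0,"az": -1.32,"jaw": 0},
  {"dx": 362,"dy": -470,"dz": 130,"ax": 0,"ay": 0,"az": -1.32,"jaw": 0},
], force=20)

```text
time: 1.35
tcp_pos: [0.4049, -0.0199, 0.1023]
orientation: [179.8, 0.1, 99.1]
contact_force: [0.3, -0.5, -0.7]
width: 0.0
gripper_force: 0.0
```

Run:
```python
from h import *
C,t=(512.8,-127.6),9
a=fr(C,t,-52-14.5-25,122)
K=fr(C,t,0,-55); r=fr(C,t,-52-12,122)-K
L=[(*a,60,99),(*a,10,99)]
for i in range(0,9):
    g=np.radians(-3*i); R=np.array([[np.cos(g),-np.sin(g)],[np.sin(g),np.cos(g)]])
    L.append((*(K+R@r),10,99-3*i))
plan(L)
```

```text
t 1.4 at [404.9 -19.9 102.3] 99.1 F [ 0.3 -0.5 -0.7] w 0.00
[{"dx":-1,"dy":-2,"dz":42,"az":0.0},{"dx":-1,"dy":-2,"dz":92,"az":0.0},{"dx":-1,"dy":26,"dz":92,"az":0.0},{"dx":2,"dy":35,"dz":92,"az":0.05},{"dx":4,"dy":45,"dz":92,"az":0.11},{"dx":7,"dy":54,"dz":92,"az":0.16},{"dx":8,"dy":64,"dz":92,"az":0.21},{"dx":9,"dy":74,"dz":92,"az":0.26},{"dx":10,"dy":84,"dz":92,"az":0.32},{"dx":10,"dy":93,"dz":92,"az":0.37},{"dx":9,"dy":103,"dz":92,"az":0.42}]
```

Request:
drive_tool([
  {"dx": -1,"dy": -2,"dz": 45,"ax": 0,"ay": 0,"az": 0,"jaw": 0},
  {"dx": -1,"dy": -2,"dz": 90,"ax": 0,"ay": 0,"az": 0,"jaw": 0},
  {"dx": -1,"dy": 15,"dz": 91,"ax": 0,"ay": 0,"az": 0,"jaw": 0},
  {"dx": -1,"dy": 26,"dz": 91,"ax": 0,"ay": 0,"az": 0,"jaw": 0},
  {"dx": 2,"dy": 35,"dz": 91,"ax": 0,"ay": 0,"az": 0.05,"jaw": 0},
  {"dx": 4,"dy": 45,"dz": 91,"ax": 0,"ay": 0,"az": 0.11,"jaw": 0},
  {"dx": 7,"dy": 54,"dz": 91,"ax": 0,"ay": 0,"az": 0.16,"jaw": 0},
  {"dx": 8,"dy": 64,"dz": 91,"ax": 0,"ay": 0,"az": 0.21,"jaw": 0},
  {"dx": 9,"dy": 74,"dz": 91,"ax": 0,"ay": 0,"az": 0.26,"jaw": 0},
  {"dx": 10,"dy": 84,"dz": 91,"ax": 0,"ay": 0,"az": 0.32,"jaw": 0},
])

```text
time: 2.6
tcp_pos: [0.4853, 0.0009, 0.0108]
orientation: [-180.0, 0.0, 80.5]
contact_force: [-1.5, 0.3, 0.7]
width: 0.002
gripper_force: 0.7
```

Run:
```python
from h import *
im,C,t=kb(); cv2.imwrite("pics/a1.png",im)
K=fr(C,t,0,-55)
p=np.array(env.sense()["tcp_pos"])[:2]*1000; y=env.sense()["orientation"][2]; r=p-K
L=[]
for i in range(1,11):
    g=np.radians(-3.5*i); R=np.array([[np.cos(g),-np.sin(g)],[np.sin(g),np.cos(g)]])
    L.append((*(K+R@r),11,y-3.5*i))
plan(L)
```

```text
kb C [ 533.5 -127.6] size [104.4 295.6] yaw -7.7 px 2842
t 2.6 at [486.7   1.   11.2] 80.4 F [ 0.1 -0.2  0.8] w -0.00
[{"dx":4,"dy":11,"dz":0,"az":0.06},{"dx":7,"dy":22,"dz":0,"az":0.12},{"dx":10,"dy":33,"dz":0,"az":0.18},{"dx":12,"dy":44,"dz":0,"az":0.24},{"dx":13,"dy":56,"dz":0,"az":0.31},{"dx":13,"dy":67,"dz":0,"az":0.37},{"dx":13,"dy":78,"dz":0,"az":0.43},{"dx":12,"dy":90,"dz":0,"az":0.49},{"dx":11,"dy":101,"dz":0,"az":0.55},{"dx":8,"dy":112,"dz":0,"az":0.61}]
```

View pics/a1.png

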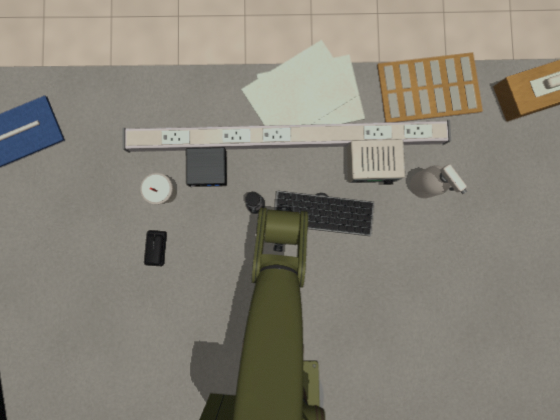

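The rotation works: the keyboard is centred at about (323,212), now at −7.7°, with the gripper nearing the post at (255,202). I'll push a bit more, then finish the rotation from the back edge at the −y end so the gripper stays clear of the post.

Request:
drive_tool([
  {"dx": 3,"dy": 11,"dz": 0,"ax": 0,"ay": 0,"az": 0.06,"jaw": 0},
  {"dx": 5,"dy": 22,"dz": 0,"ax": 0,"ay": 0,"az": 0.12,"jaw": 0},
  {"dx": 6,"dy": 30,"dz": 0,"ax": 0,"ay": 0,"az": 0.16,"jaw": 0},
  {"dx": 0,"dy": 10,"dz": 0,"ax": 0,"ay": 0,"az": 0.1,"jaw": 0},
  {"dx": -5,"dy": -10,"dz": -30,"ax": 0,"ay": 0,"az": 0,"jaw": 0},
  {"dx": -5,"dy": -20,"dz": -80,"ax": 0,"ay": 0,"az": 0,"jaw": 0},
  {"dx": -55,"dy": -20,"dz": -120,"ax": 0,"ay": 0,"az": 0,"jaw": 0},
  {"dx": -110,"dy": -20,"dz": -130,"ax": 0,"ay": 0,"az": 0,"jaw": 0},
])

```text
time: 3.65
tcp_pos: [0.4494, -0.1058, 0.1451]
orientation: [179.5, 0.1, 80.8]
contact_force: [0.9, -0.3, -0.7]
width: 0.003
gripper_force: 0.0
```

Run:
```python
from h import *
im,C,t=kb()
print("BR",fr(C,t,52,-148))
a=fr(C,t,52+14.5+8,-135); print(a)
plan([(*a,130,90),(*a,15,90)])
```

```text
kb C [ 544.1 -132.3] size [104.4 295.9] yaw -16.5 px 2945
BR [ 551.95331192 -289.00551605]
[ 577.21973801 -282.93445587]
t 3.7 at [ 448.6 -111.7  145.5] 80.5 F [ 0.8 -4.   0.9] w -0.00
[{"dx":-148,"dy":155,"dz":16,"az":-0.17},{"dx":-148,"dy":155,"dz":131,"az":-0.17}]
```

Request:
drive_tool([
  {"dx": -50,"dy": 50,"dz": 0,"ax": 0,"ay": 0,"az": -0.1,"jaw": 0},
  {"dx": -100,"dy": 100,"dz": 0,"ax": 0,"ay": 0,"az": -0.17,"jaw": 0},
  {"dx": -148,"dy": 150,"dz": 10,"ax": 0,"ay": 0,"az": -0.17,"jaw": 0},
  {"dx": -148,"dy": 155,"dz": 20,"ax": 0,"ay": 0,"az": -0.17,"jaw": 0},
  {"dx": -148,"dy": 155,"dz": 30,"ax": 0,"ay": 0,"az": -0.17,"jaw": 0},
])

```text
time: 4.32
tcp_pos: [0.5769, -0.2773, 0.1101]
orientation: [180.0, 0.0, 90.3]
contact_force: [-1.1, 0.8, -0.3]
width: -0.001
gripper_force: 0.0
```

Run:
```python
from h import *
C,t=(544.1,-132.3),-16.5
a=fr(C,t,52+14.5+8,-135)
K=fr(C,t,0,55); r=fr(C,t,52+14,-135)-K
L=[(*a,60,90),(*a,16,90)]
for i in range(0,8):
    g=np.radians(-4*i); R=np.array([[np.cos(g),-np.sin(g)],[np.sin(g),np.cos(g)]])
    L.append((*(K+R@r),14,max(73.5-4*i,60)))
plan(L)
```

```text
t 4.3 at [ 576.9 -277.3  110.1] 90.3 F [-1.1  0.8 -0.3] w -0.00
[{"dx":-6,"dy":0,"dz":50,"az":0.01},{"dx":-6,"dy":0,"dz":94,"az":0.01},{"dx":-3,"dy":-8,"dz":96,"az":0.29},{"dx":-3,"dy":-22,"dz":96,"az":0.36},{"dx":-2,"dy":-36,"dz":96,"az":0.43},{"dx":0,"dy":-50,"dz":96,"az":0.5},{"dx":2,"dy":-64,"dz":96,"az":0.53},{"dx":6,"dy":-77,"dz":96,"az":0.53},{"dx":11,"dy":-90,"dz":96,"az":0.53},{"dx":16,"dy":-103,"dz":96,"az":0.53}]
```

Request:
drive_tool([
  {"dx": -8,"dy": 0,"dz": 50,"ax": 0,"ay": 0,"az": 0,"jaw": 0},
  {"dx": -8,"dy": 0,"dz": 85,"ax": 0,"ay": 0,"az": 0,"jaw": 0},
  {"dx": -6,"dy": -2,"dz": 95,"ax": 0,"ay": 0,"az": 0.03,"jaw": 0},
  {"dx": -4,"dy": -12,"dz": 97,"ax": 0,"ay": 0,"az": 0.15,"jaw": 0},
  {"dx": -3,"dy": -24,"dz": 97,"ax": 0,"ay": 0,"az": 0.3,"jaw": 0},
  {"dx": -2,"dy": -36,"dz": 97,"ax": 0,"ay": 0,"az": 0.42,"jaw": 0},
  {"dx": 0,"dy": -50,"dz": 97,"ax": 0,"ay": 0,"az": 0.5,"jaw": 0},
  {"dx": 2,"dy": -64,"dz": 97,"ax": 0,"ay": 0,"az": 0.57,"jaw": 0},
  {"dx": 6,"dy": -77,"dz": 97,"ax": 0,"ay": 0,"az": 0.64,"jaw": 0},
  {"dx": 11,"dy": -90,"dz": 97,"ax": 0,"ay": 0,"az": 0.71,"jaw": 0},
])

```text
time: 5.58
tcp_pos: [0.487, -0.2656, 0.0157]
orientation: [179.7, -0.0, 49.5]
contact_force: [1.4, -1.1, 0.1]
width: 0.0
gripper_force: 0.8
```

Run:
```python
from h import *
im,C,t=kb()
print("BR",fr(C,t,52,-148),"BL",fr(C,t,52,148),"FL",fr(C,t,-52,148))
plan([(*fr(C,t,52,-135),14,45)])
```

```text
kb C [ 521.9 -118.7] size [104.3 294.2] yaw -39.2 px 3212
BR [ 468.71501923 -266.2391243 ] BL [655.67946625 -36.76080704] FL [575.05194855  28.9294014 ]
t 5.6 at [ 485.4 -264.8   15.2] 49.4 F [ 0.6 -1.3  1. ] w 0.00
[{"dx":1,"dy":-12,"dz":1,"az":0.08}]
```

The keyboard is at −39°, with about 15 mm margin to the post along its axis. Next, push on the −y short end with two fingers.

Run:
```python
from h import *
C,t=(521.9,-118.7),-39.2
a=fr(C,t,72,-140);b=fr(C,t,0,-190);y=t+90
plan([(*a,15,y),(*a,70,y),(*b,80,y),(*b,11,y),(*b,11,y)]+[(*fr(C,t,0,-161+k),11,y) for k in(0,10,20,30,40)])
```

```text
t 5.6 at [ 485.4 -264.8   15.2] 49.4 F [ 0.6 -1.3  1. ] w 0.00
[{"dx":-4,"dy":8,"dz":0,"az":-0.02},{"dx":-4,"dy":8,"dz":-55,"az":-0.02},{"dx":-55,"dy":-63,"dz":-65,"az":-0.02},{"dx":-55,"dy":-63,"dz":4,"az":-0.02},{"dx":-55,"dy":-63,"dz":4,"az":-0.02},{"dx":-26,"dy":-63,"dz":4,"az":-0.02},{"dx":-16,"dy":-64,"dz":4,"az":-0.02},{"dx":-6,"dy":-64,"dz":4,"az":-0.02},{"dx":4,"dy":-64,"dz":4,"az":-0.02},{"dx":14,"dy":-64,"dz":4,"az":-0.02}]
```

Request:
drive_tool([
  {"dx": -4,"dy": 8,"dz": 0,"ax": 0,"ay": 0,"az": -0.02,"jaw": 0},
  {"dx": -20,"dy": 8,"dz": -55,"ax": 0,"ay": 0,"az": -0.02,"jaw": 0.2},
  {"dx": -55,"dy": -30,"dz": -65,"ax": 0,"ay": 0,"az": -0.02,"jaw": 0.4},
  {"dx": -55,"dy": -63,"dz": -40,"ax": 0,"ay": 0,"az": -0.02,"jaw": 0.4},
  {"dx": -55,"dy": -63,"dz": 5,"ax": 0,"ay": 0,"az": -0.02,"jaw": 0.4},
  {"dx": -40,"dy": -63,"dz": 6,"ax": 0,"ay": 0,"az": -0.02,"jaw": 0.4},
  {"dx": -26,"dy": -63,"dz": 6,"ax": 0,"ay": 0,"az": -0.02,"jaw": 0.4},
  {"dx": -16,"dy": -64,"dz": 6,"ax": 0,"ay": 0,"az": -0.02,"jaw": 0.4},
  {"dx": -6,"dy": -64,"dz": 6,"ax": 0,"ay": 0,"az": -0.02,"jaw": 0.4},
  {"dx": 4,"dy": -64,"dz": 6,"ax": 0,"ay": 0,"az": -0.02,"jaw": 0.4},
])

```text
time: 6.88
tcp_pos: [0.4411, -0.2212, 0.0086]
orientation: [179.9, 0.0, 50.8]
contact_force: [-2.7, -3.8, 3.3]
width: 0.399
gripper_force: 2.3
```

```bash
cat >> h.py <<'E'
def st(P=(566,77)):
    im,C,t=kb()
    for n,a,b in(("BL",52,148),("BR",52,-148),("FL",-52,148),("FR",-52,-148)): print(n,fr(C,t,a,b).round(),end=" ")
    r=np.radians(t); d=np.array(P)-C
    print("\npost in kb: x %.0f (edge gap %.0f) y %.0f"%(d@[np.cos(r),np.sin(r)],-(d@[np.cos(r),np.sin(r)])-74.5,d@[-np.sin(r),np.cos(r)]))
    return im,C,t
E
python3 - <<'E'
from h import *
im,C,t=st()
plan([(*fr(C,t,0,-159+k),9,t+90) for k in(0,10,20,30,40,50,60,70,80)])
E
```

```text
kb C [539.1 -93.6] size [104.6 293. ] yaw -39.2 px 3277
BL [673. -12.] BR [ 486. -241.] FL [592.  54.] FR [ 405. -175.] 
post in kb: x -87 (edge gap 12) y 149
t 6.9 at [ 441.6 -220.     8.3] 50.8 F [0.3 0.2 0.2] w 0.40
[{"dx":1,"dy":-4,"dz":-1,"az":0.0},{"dx":11,"dy":-4,"dz":-1,"az":0.0},{"dx":21,"dy":-4,"dz":-1,"az":0.0},{"dx":31,"dy":-4,"dz":-1,"az":0.0},{"dx":41,"dy":-4,"dz":-1,"az":0.0},{"dx":51,"dy":-4,"dz":-1,"az":0.0},{"dx":61,"dy":-4,"dz":-1,"az":0.0},{"dx":71,"dy":-4,"dz":-1,"az":0.0},{"dx":81,"dy":-4,"dz":-1,"az":0.0}]
```

Request:
drive_tool([
  {"dx": 10,"dy": 1,"dz": 0,"ax": 0,"ay": 0,"az": 0,"jaw": 0.4},
  {"dx": 20,"dy": 2,"dz": 0,"ax": 0,"ay": 0,"az": 0,"jaw": 0.4},
  {"dx": 30,"dy": 3,"dz": 0,"ax": 0,"ay": 0,"az": 0,"jaw": 0.4},
  {"dx": 40,"dy": 4,"dz": 0,"ax": 0,"ay": 0,"az": 0,"jaw": 0.4},
  {"dx": 50,"dy": 5,"dz": 0,"ax": 0,"ay": 0,"az": 0,"jaw": 0.4},
  {"dx": 60,"dy": 6,"dz": 0,"ax": 0,"ay": 0,"az": 0,"jaw": 0.4},
  {"dx": 67,"dy": 6,"dz": 0,"ax": 0,"ay": 0,"az": 0,"jaw": 0.4},
  {"dx": 67,"dy": 6,"dz": 0,"ax": 0,"ay": 0,"az": 0,"jaw": 0.4},
])

```text
time: 7.92
tcp_pos: [0.4874, -0.1716, 0.007]
orientation: [-180.0, -0.1, 50.8]
contact_force: [0.2, -0.9, -1.1]
width: 0.399
gripper_force: 0.0
```

Run:
```python
from h import *
im,C,t=st(); cv2.imwrite("pics/b1.png",im)
```

```text
kb C [588.4 -41.3] size [104.4 285.9] yaw -39.1 px 3110
BL [722.  41.] BR [ 535. -189.] FL [641. 106.] FR [ 455. -123.] 
post in kb: x -92 (edge gap 18) y 78
```

View pics/b1.png

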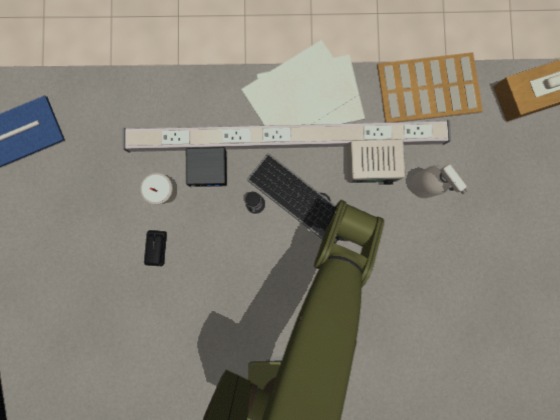

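The keyboard's +y end is now behind the post: its corner is at about (267,157), 18 mm from the trunking, with the post at (255,202). Next, push the front edge at the −y end to begin the swing.

```bash
cat >> h.py <<'E'
def arc(C,t,a,b,kb_,n,step,z):
    K=fr(C,t,0,kb_); r=fr(C,t,a,b)-K; L=[]
    for i in range(n+1):
        g=np.radians(step*i); R=np.array([[np.cos(g),-np.sin(g)],[np.sin(g),np.cos(g)]]); L.append((*(K+R@r),z,t+90+step*i))
    return L
E
python3 - <<'E'
from h import *
C,t=(585,-45.),-39.2
y=t+90;a=fr(C,t,0,-180);b=fr(C,t,-92,-120)
plan([(*a,40,y),(*b,70,y),(*b,10,y)]+arc(C,t,-66,-120,55,6,3,10))
E
```

```text
t 8.0 at [ 487.1 -171.8    6.9] 50.8 F [ 0.1 -0.9  0.1] w 0.40
[{"dx":-20,"dy":-4,"dz":-33,"az":0.0},{"dx":40,"dy":-96,"dz":-63,"az":0.0},{"dx":40,"dy":-96,"dz":-3,"az":0.0},{"dx":40,"dy":-70,"dz":-3,"az":0.0},{"dx":37,"dy":-61,"dz":-3,"az":-0.05},{"dx":34,"dy":-52,"dz":-3,"az":-0.1},{"dx":32,"dy":-42,"dz":-3,"az":-0.16},{"dx":30,"dy":-32,"dz":-3,"az":-0.21},{"dx":29,"dy":-23,"dz":-3,"az":-0.26},{"dx":28,"dy":-13,"dz":-3,"az":-0.31}]
```

Request:
drive_tool([
  {"dx": -20,"dy": -2,"dz": -33,"ax": 0,"ay": 0,"az": 0,"jaw": 0.2},
  {"dx": 0,"dy": -50,"dz": -63,"ax": 0,"ay": 0,"az": 0,"jaw": 0},
  {"dx": 40,"dy": -96,"dz": -55,"ax": 0,"ay": 0,"az": 0,"jaw": 0},
  {"dx": 40,"dy": -98,"dz": -3,"ax": 0,"ay": 0,"az": 0,"jaw": 0},
  {"dx": 40,"dy": -85,"dz": -3,"ax": 0,"ay": 0,"az": 0,"jaw": 0},
  {"dx": 40,"dy": -70,"dz": -3,"ax": 0,"ay": 0,"az": 0,"jaw": 0},
  {"dx": 37,"dy": -61,"dz": -3,"ax": 0,"ay": 0,"az": -0.05,"jaw": 0},
  {"dx": 34,"dy": -52,"dz": -3,"ax": 0,"ay": 0,"az": -0.1,"jaw": 0},
  {"dx": 32,"dy": -42,"dz": -3,"ax": 0,"ay": 0,"az": -0.16,"jaw": 0},
  {"dx": 30,"dy": -34,"dz": -3,"ax": 0,"ay": 0,"az": -0.2,"jaw": 0},
])

```text
time: 9.22
tcp_pos: [0.4818, -0.1301, 0.0122]
orientation: [179.9, -0.0, 62.2]
contact_force: [-1.1, 2.2, -0.3]
width: -0.002
gripper_force: 0.7
```

Run:
```python
from h import *
im,C,t=st()
plan(arc(C,t,-66,-118,55,6,3,10))
```

```text
kb C [595.4 -54. ] size [104.6 296.5] yaw -28.2 px 2899
BL [711.  52.] BR [ 571. -209.] FL [620. 101.] FR [ 480. -160.] 
post in kb: x -88 (edge gap 13) y 101
t 9.3 at [ 482.5 -130.8   12.5] 62.2 F [-1.1 -0.3 -0.3] w -0.00
[{"dx":3,"dy":-3,"dz":2,"az":0.01},{"dx":0,"dy":6,"dz":2,"az":-0.04},{"dx":-3,"dy":16,"dz":2,"az":-0.1},{"dx":-5,"dy":25,"dz":2,"az":-0.15},{"dx":-7,"dy":34,"dz":2,"az":-0.2},{"dx":-8,"dy":44,"dz":2,"az":-0.25},{"dx":-9,"dy":54,"dz":2,"az":-0.31}]
```

Run:
```python
from h import *
C,t=(595.4,-54.),-28.2
y=t+90;a=fr(C,t,-90,-130);b=fr(C,t,-5,-188)
plan([(*a,40,y),(*b,70,y),(*b,8,y),(*fr(C,t,-5,-161),8,y),(*fr(C,t,-3,-117),8,y)])
```

```text
t 9.3 at [ 482.5 -130.8   12.5] 62.2 F [-1.1 -0.3 -0.3] w -0.00
[{"dx":-9,"dy":-27,"dz":-28,"az":0.01},{"dx":-67,"dy":58,"dz":-58,"az":0.01},{"dx":-67,"dy":58,"dz":4,"az":0.01},{"dx":-40,"dy":58,"dz":4,"az":0.01},{"dx":4,"dy":60,"dz":4,"az":0.01}]
```

Request:
drive_tool([
  {"dx": -9,"dy": -20,"dz": -28,"ax": 0,"ay": 0,"az": 0,"jaw": 0},
  {"dx": -50,"dy": 10,"dz": -60,"ax": 0,"ay": 0,"az": 0,"jaw": 0.3},
  {"dx": -70,"dy": 58,"dz": -55,"ax": 0,"ay": 0,"az": 0,"jaw": 0.4},
  {"dx": -68,"dy": 58,"dz": 4,"ax": 0,"ay": 0,"az": 0,"jaw": 0.4},
  {"dx": -52,"dy": 58,"dz": 5,"ax": 0,"ay": 0,"az": 0,"jaw": 0.4},
  {"dx": -38,"dy": 58,"dz": 5,"ax": 0,"ay": 0,"az": 0,"jaw": 0.4},
  {"dx": -28,"dy": 59,"dz": 5,"ax": 0,"ay": 0,"az": 0,"jaw": 0.4},
  {"dx": -17,"dy": 60,"dz": 5,"ax": 0,"ay": 0,"az": 0,"jaw": 0.4},
  {"dx": -6,"dy": 61,"dz": 5,"ax": 0,"ay": 0,"az": 0,"jaw": 0.4},
  {"dx": 3,"dy": 62,"dz": 5,"ax": 0,"ay": 0,"az": 0,"jaw": 0.4},
])

```text
time: 10.52
tcp_pos: [0.5368, -0.1539, 0.0063]
orientation: [179.9, 0.0, 62.3]
contact_force: [-2.6, -3.8, 3.3]
width: 0.402
gripper_force: 2.4
```

Run:
```python
from h import *
im,C,t=st()
```

```text
kb C [624.6  -5.4] size [104.9 272. ] yaw -27.9 px 2999
BL [740. 101.] BR [ 601. -160.] FL [648. 150.] FR [ 509. -112.] 
post in kb: x -90 (edge gap 16) y 45
```

Run:
```python
from h import *
C,t=(611,-13.),-28
y=t+90;a=fr(C,t,0,-180);b=fr(C,t,-92,-118)
plan([(*a,40,y),(*b,70,y),(*b,10,y)]+arc(C,t,-66,-118,55,6,3,10))
```

```text
t 10.6 at [ 537.1 -152.8    6. ] 62.3 F [ 0.3  0.8 -0.3] w 0.40
[{"dx":-22,"dy":-1,"dz":-34,"az":0.0},{"dx":41,"dy":-92,"dz":-64,"az":0.0},{"dx":41,"dy":-92,"dz":-4,"az":0.0},{"dx":40,"dy":-66,"dz":-4,"az":0.0},{"dx":37,"dy":-57,"dz":-4,"az":-0.05},{"dx":34,"dy":-48,"dz":-4,"az":-0.1},{"dx":32,"dy":-38,"dz":-4,"az":-0.15},{"dx":30,"dy":-29,"dz":-4,"az":-0.2},{"dx":29,"dy":-19,"dz":-4,"az":-0.26},{"dx":28,"dy":-10,"dz":-4,"az":-0.31}]
```

Request:
drive_tool([
  {"dx": -20,"dy": -2,"dz": -34,"ax": 0,"ay": 0,"az": 0,"jaw": 0.2},
  {"dx": 0,"dy": -50,"dz": -64,"ax": 0,"ay": 0,"az": 0,"jaw": 0},
  {"dx": 41,"dy": -95,"dz": -55,"ax": 0,"ay": 0,"az": 0,"jaw": 0},
  {"dx": 41,"dy": -95,"dz": -4,"ax": 0,"ay": 0,"az": 0,"jaw": 0},
  {"dx": 41,"dy": -80,"dz": -4,"ax": 0,"ay": 0,"az": 0,"jaw": 0},
  {"dx": 40,"dy": -66,"dz": -4,"ax": 0,"ay": 0,"az": 0,"jaw": 0},
  {"dx": 37,"dy": -57,"dz": -4,"ax": 0,"ay": 0,"az": -0.05,"jaw": 0},
  {"dx": 34,"dy": -48,"dz": -4,"ax": 0,"ay": 0,"az": -0.1,"jaw": 0},
  {"dx": 32,"dy": -38,"dz": -4,"ax": 0,"ay": 0,"az": -0.15,"jaw": 0},
  {"dx": 30,"dy": -30,"dz": -4,"ax": 0,"ay": 0,"az": -0.2,"jaw": 0},
])

```text
time: 11.82
tcp_pos: [0.5256, -0.1153, 0.0113]
orientation: [179.9, -0.0, 73.7]
contact_force: [-2.4, 0.2, 1.3]
width: 0.003
gripper_force: 1.0
```

Run:
```python
from h import *
im,C,t=st()
plan(arc(C,t,-66,-116,55,6,3,10))
```

```text
kb C [627.8 -19.5] size [104.3 295.6] yaw -19.4 px 2822
BL [726. 103.] BR [ 628. -176.] FL [628. 137.] FR [ 530. -142.] 
post in kb: x -90 (edge gap 16) y 70
t 11.9 at [ 526.5 -116.    11.5] 73.8 F [-0.1 -1.1 -0.1] w 0.00
[{"dx":9,"dy":-2,"dz":2,"az":0.06},{"dx":5,"dy":7,"dz":2,"az":0.0},{"dx":2,"dy":16,"dz":2,"az":-0.05},{"dx":-1,"dy":25,"dz":2,"az":-0.1},{"dx":-3,"dy":34,"dz":2,"az":-0.15},{"dx":-5,"dy":44,"dz":2,"az":-0.21},{"dx":-6,"dy":53,"dz":2,"az":-0.26}]
```

Request:
drive_tool([
  {"dx": 1,"dy": 8,"dz": 0,"ax": 0,"ay": 0,"az": 0,"jaw": 0},
  {"dx": 0,"dy": 17,"dz": 0,"ax": 0,"ay": 0,"az": -0.05,"jaw": 0},
  {"dx": -2,"dy": 26,"dz": 0,"ax": 0,"ay": 0,"az": -0.1,"jaw": 0},
  {"dx": -4,"dy": 35,"dz": 0,"ax": 0,"ay": 0,"az": -0.15,"jaw": 0},
  {"dx": -6,"dy": 43,"dz": 0,"ax": 0,"ay": 0,"az": -0.2,"jaw": 0},
])

```text
time: 12.5
tcp_pos: [0.5639, -0.1319, 0.01]
orientation: [180.0, -0.0, 85.2]
contact_force: [-2.7, 0.5, 0.5]
width: 0.002
gripper_force: 1.1
```

Run:
```python
from h import *
im,C,t=st(); cv2.imwrite("pics/c1.png",im)
plan(arc(C,t,-66,-116,55,2,3,10)+[(*fr(C,t,-90,-110),12,t+90)])
```

```text
kb C [644.6 -19.9] size [104.7 295.5] yaw -7.8 px 2786
BL [716. 120.] BR [ 676. -174.] FL [613. 134.] FR [ 573. -159.] 
post in kb: x -91 (edge gap 17) y 85
t 12.6 at [ 564.9 -132.5   10.3] 85.3 F [-1.2 -0.4  0.1] w -0.00
[{"dx":6,"dy":-2,"dz":0,"az":0.05},{"dx":3,"dy":7,"dz":0,"az":0.0},{"dx":0,"dy":16,"dz":0,"az":-0.05},{"dx":14,"dy":-26,"dz":-2,"az":0.05}]
```

View pics/c1.png

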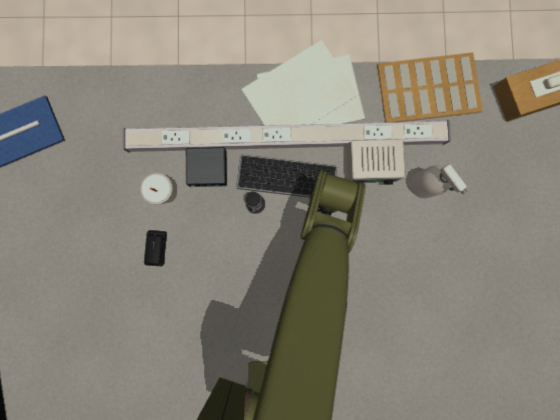

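The keyboard is inside the bay at (287,176), 8° off. Two more nudges, then a square two-finger push at the middle of the front edge.

Request:
drive_tool([
  {"dx": 1,"dy": 7,"dz": 0,"ax": 0,"ay": 0,"az": 0,"jaw": 0},
  {"dx": 0,"dy": 15,"dz": 0,"ax": 0,"ay": 0,"az": -0.05,"jaw": 0},
  {"dx": -1,"dy": 22,"dz": 0,"ax": 0,"ay": 0,"az": -0.08,"jaw": 0},
  {"dx": 0,"dy": 0,"dz": 0,"ax": 0,"ay": 0,"az": 0,"jaw": 0},
  {"dx": 20,"dy": -40,"dz": 0,"ax": 0,"ay": 0,"az": 0.18,"jaw": 0.2},
])

```text
time: 13.18
tcp_pos: [0.5265, -0.1089, 0.0105]
orientation: [179.8, -0.0, 74.5]
contact_force: [0.3, 0.5, 0.8]
width: 0.192
gripper_force: 0.0
```

Run:
```python
from h import *
im,C,t=st()
C2=C; a=fr(C,t,-52-50,-5)
plan([(*a,8,0.5),(*fr(C,t,-52-14,-5),8,.5),(737-104-11,a[1],8,.5)])
```

```text
kb C [654.2 -16.8] size [105.2 296.1] yaw -1.7 px 3310
BL [711. 130.] BR [ 702. -166.] FL [607. 133.] FR [ 598. -163.] 
post in kb: x -91 (edge gap 17) y 91
t 13.2 at [ 519.2 -105.     7.4] 74.3 F [-1.4  1.3 -1.5] w 0.20
[{"dx":92,"dy":8,"dz":-1,"az":1.29},{"dx":101,"dy":43,"dz":-1,"az":1.29},{"dx":111,"dy":76,"dz":-1,"az":1.29}]
```

Request:
drive_tool([
  {"dx": 10,"dy": -3,"dz": -3,"ax": 0,"ay": 0,"az": 0.18,"jaw": 0.4},
  {"dx": 25,"dy": -3,"dz": -3,"ax": 0,"ay": 0,"az": 0.36,"jaw": 0.6},
  {"dx": 40,"dy": -3,"dz": -3,"ax": 0,"ay": 0,"az": 0.54,"jaw": 0.6},
  {"dx": 55,"dy": -3,"dz": -3,"ax": 0,"ay": 0,"az": 0.72,"jaw": 0.6},
  {"dx": 70,"dy": -3,"dz": -3,"ax": 0,"ay": 0,"az": 0.9,"jaw": 0.6},
  {"dx": 80,"dy": -3,"dz": -3,"ax": 0,"ay": 0,"az": 1.08,"jaw": 0.6},
  {"dx": 87,"dy": 0,"dz": -2,"ax": 0,"ay": 0,"az": 1.2,"jaw": 0.6},
  {"dx": 87,"dy": 5,"dz": 0,"ax": 0,"ay": 0,"az": 1.29,"jaw": 0.6},
  {"dx": 87,"dy": 5,"dz": 0,"ax": 0,"ay": 0,"az": 1.29,"jaw": 0.6},
])

```text
time: 14.35
tcp_pos: [0.5531, -0.0253, 0.0096]
orientation: [-180.0, -0.1, 1.0]
contact_force: [-0.8, 0.5, -0.6]
width: 0.598
gripper_force: 0.0
```

Run:
```python
from h import *
plan([(585,-24,7,.5),(622,-24,7,.5)])
```

```text
t 14.3 at [553.1 -25.3   9.6] 1.0 F [-0.8  0.5 -0.6] w 0.60
[{"dx":32,"dy":-1,"dz":3,"az":0.01},{"dx":69,"dy":0,"dz":3,"az":0.01}]
```

Request:
drive_tool([
  {"dx": 15,"dy": 0,"dz": 3,"ax": 0,"ay": 0,"az": 0.01,"jaw": 0.6},
  {"dx": 27,"dy": 0,"dz": 3,"ax": 0,"ay": 0,"az": 0.01,"jaw": 0.6},
  {"dx": 35,"dy": 0,"dz": 3,"ax": 0,"ay": 0,"az": 0.01,"jaw": 0.6},
  {"dx": 43,"dy": 0,"dz": 3,"ax": 0,"ay": 0,"az": 0.01,"jaw": 0.6},
  {"dx": 50,"dy": 0,"dz": 3,"ax": 0,"ay": 0,"az": 0.01,"jaw": 0.6},
  {"dx": 57,"dy": 0,"dz": 3,"ax": 0,"ay": 0,"az": 0.01,"jaw": 0.6},
  {"dx": 62,"dy": 0,"dz": 3,"ax": 0,"ay": 0,"az": 0.01,"jaw": 0.6},
  {"dx": 65,"dy": 0,"dz": 3,"ax": 0,"ay": 0,"az": 0.01,"jaw": 0.6},
  {"dx": 65,"dy": 0,"dz": 3,"ax": 0,"ay": 0,"az": 0.01,"jaw": 0.6},
])

```text
time: 15.48
tcp_pos: [0.6175, -0.0243, 0.0061]
orientation: [-180.0, -0.1, 0.4]
contact_force: [-0.6, -0.1, -0.0]
width: 0.598
gripper_force: 0.5
```

Request:
drive_tool([
  {"dx": 2,"dy": 0,"dz": 0,"ax": 0,"ay": 0,"az": 0,"jaw": 0.6},
  {"dx": 2,"dy": 0,"dz": 0,"ax": 0,"ay": 0,"az": 0,"jaw": 0.6},
])

```text
time: 15.72
tcp_pos: [0.6191, -0.0243, 0.0062]
orientation: [-180.0, -0.0, 0.4]
contact_force: [-2.3, 0.6, -0.0]
width: 0.598
gripper_force: 1.0
```

Creep on until the force rises.

Request:
drive_tool([
  {"dx": 2,"dy": 0,"dz": 0,"ax": 0,"ay": 0,"az": 0,"jaw": 0.6},
  {"dx": 2,"dy": 0,"dz": 0,"ax": 0,"ay": 0,"az": 0,"jaw": 0.6},
])

```text
time: 15.98
tcp_pos: [0.6212, -0.0243, 0.0063]
orientation: [-180.0, -0.0, 0.4]
contact_force: [-2.5, 1.1, -1.6]
width: 0.597
gripper_force: 1.0
```

Request:
drive_tool([
  {"dx": 2,"dy": 0,"dz": 0,"ax": 0,"ay": 0,"az": 0,"jaw": 0.6},
  {"dx": 2,"dy": 0,"dz": 0,"ax": 0,"ay": 0,"az": 0,"jaw": 0.6},
])

```text
time: 16.23
tcp_pos: [0.6232, -0.0244, 0.0063]
orientation: [180.0, 0.0, 0.4]
contact_force: [-2.7, -1.3, -1.4]
width: 0.598
gripper_force: 1.4
```

Run:
```python
from h import *
im,C,t=st(); plan([])
```

```text
kb C [682.4 -14.3] size [ 99.  296.1] yaw 0.6 px 1819
BL [733. 134.] BR [ 736. -162.] FL [629. 133.] FR [ 632. -163.] 
post in kb: x -115 (edge gap 41) y 92
t 16.3 at [623.2 -24.4   6.3] 0.4 F [-3.3 -1.  -0.6] w 0.60
[]
```

Still sliding; continue in 2 mm steps.

Request:
drive_tool([
  {"dx": 2,"dy": 0,"dz": 0,"ax": 0,"ay": 0,"az": 0,"jaw": 0.6},
  {"dx": 2,"dy": 0,"dz": 0,"ax": 0,"ay": 0,"az": 0,"jaw": 0.6},
])

```text
time: 16.52
tcp_pos: [0.6232, -0.0244, 0.0062]
orientation: [-180.0, 0.3, 0.4]
contact_force: [-10.4, -0.6, 5.5]
width: 0.599
gripper_force: 5.0
```

Request:
drive_tool([
  {"dx": 1,"dy": 0,"dz": 0,"ax": 0,"ay": 0,"az": 0,"jaw": 0.6},
  {"dx": 1,"dy": 0,"dz": 0,"ax": 0,"ay": 0,"az": 0,"jaw": 0.6},
])

```text
time: 16.77
tcp_pos: [0.6232, -0.0243, 0.0062]
orientation: [-180.0, 0.5, 0.4]
contact_force: [-12.7, -0.9, 8.6]
width: 0.601
gripper_force: 6.9
```

Request:
drive_tool([
  {"dx": 1,"dy": 0,"dz": 0,"ax": 0,"ay": 0,"az": 0,"jaw": 0.6},
  {"dx": 1,"dy": 0,"dz": 0,"ax": 0,"ay": 0,"az": 0,"jaw": 0.6},
])

```text
time: 17.02
tcp_pos: [0.6232, -0.0244, 0.0062]
orientation: [-180.0, 0.6, 0.4]
contact_force: [-17.0, -0.9, 10.5]
width: 0.599
gripper_force: 8.7
```

Firm contact with the trunking (17 N, no motion). Back off and check.

Request:
drive_tool([
  {"dx": -10,"dy": 0,"dz": -1,"ax": 0,"ay": 0,"az": 0,"jaw": 0.6},
  {"dx": -40,"dy": 0,"dz": -3,"ax": 0,"ay": 0,"az": 0,"jaw": 0.6},
  {"dx": -80,"dy": 10,"dz": -30,"ax": 0,"ay": 0,"az": 0,"jaw": 0.6},
  {"dx": -120,"dy": 30,"dz": -80,"ax": 0,"ay": 0,"az": 0,"jaw": 0.6},
  {"dx": -150,"dy": 80,"dz": -120,"ax": 0,"ay": 0,"az": 0,"jaw": 0.6},
  {"dx": -170,"dy": 130,"dz": -140,"ax": 0,"ay": 0,"az": 0,"jaw": 0.6},
  {"dx": -180,"dy": 180,"dz": -140,"ax": 0,"ay": 0,"az": 0,"jaw": 0.6},
  {"dx": -180,"dy": 230,"dz": -140,"ax": 0,"ay": 0,"az": 0,"jaw": 0.6},
  {"dx": -180,"dy": 230,"dz": -140,"ax": 0,"ay": 0,"az": 0,"jaw": 0.6},
])

```text
time: 18.15
tcp_pos: [0.4494, -0.259, 0.1478]
orientation: [179.8, -0.2, 0.1]
contact_force: [0.2, 0.3, -0.4]
width: 0.6
gripper_force: 0.0
```

Run:
```python
from h import *
im,d,W,_,_=pts("top"); x,y,z=np.nan_to_num(W).transpose(2,0,1)
cv2.imwrite("pics/e1.png",cv2.resize(im[110:230,170:420],None,fx=3.2,fy=3.2,interpolation=cv2.INTER_CUBIC))
# front and back case edges, and trunking edge, per column of pixels
k=(z>.016)&(z<.042)&(x>.6)&(x<.745)&(y>-.2)&(y<.15)
F=[];T=[]
for c in range(246,336):
    r=np.where(k[:,c])[0]
    if len(r)>15: F.append(W[r.max(),c,:2]*1000)
    q=np.where((z[:,c]>.044)&(x[:,c]>.7)&(x[:,c]<.8))[0]
    if len(q): T.append(W[q.max(),c,:2]*1000)
for n,A in(("front",F),("trunk",T)):
    A=np.array(A);p=np.polyfit(A[:,1],A[:,0],1);print(n,np.degrees(-np.arctan(p[0])).round(2),"x at y=130,-160:",np.polyval(p,[130,-160]).round(1))
print("kb y range",np.percentile(y[k],[.5,99.5]))
s=env.sense();print(s["time"],s["tcp_pos"])
```

```text
front 0.54 x at y=130,-160: [632.6 635.3]
trunk 0.55 x at y=130,-160: [736.4 739.1]
kb y range [-0.17173578  0.1314908 ]
18.2 [ 0.44916419 -0.25717936  0.14721251]
```

View pics/e1.png

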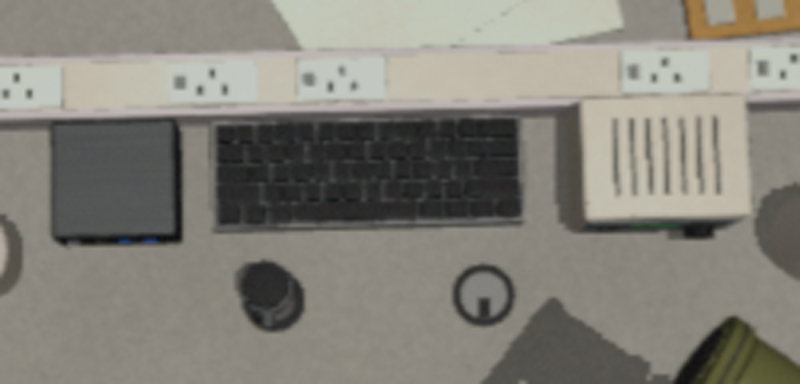

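The crop shows the keyboard (215–522, 118–230) flat along the trunking, between the computer and the supply and behind the post (270,295). The front edge is parallel to the trunking (0.54° against 0.55°) and 103.8 mm in front of its face. The case is 104 mm deep, so it is flush. The robot is clear.

```bash
python3 -c "
from workcell import env
print(env.hand_in())"
```

```text
the job is handed in; nothing more can be done
None
```

The keyboard is in the bay behind the post with its back edge flat against the trunking, pushed in +y end first; the cup, spray bottle and mouse were not touched, and the job was handed in at about 18 s of the 72 s allowed.

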